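# Click the wall anchor tub's lid shut

### The arm

A 6-joint arm with a two-finger parallel gripper is mounted at the origin on the work surface. World frame = base frame: x ahead of the robot, y to its left, z up, the work surface at z = 0. Lengths are in m, angles in rad, forces in N, time in s.
With the tool pointing down it reaches from about 0.25 to 0.775 m from the base axis. Payload 8.9 kg.
Tool frame: the origin (TCP) lies on the centre line of the jaws, within the pads' length; the fingertips stand 25 mm ahead of it and the grasp point (between the pads) lies 6 mm ahead of it; x points along the fingers, y is the direction in which the jaws open and shut, and the axes are right-handed (so a half turn about x gives the same grasp; the last joint's range is limited). The gripper opens to 85 mm and grips with 20 to 120 N. Pads are 22 mm wide; open, the fingers measure 114 mm over their backs; the gripper's body (76 mm by 85 mm) begins 54 mm behind the grasp point. The pads swing forward as they close: fully open they stand 13 mm farther back than shut.
Start: joints at [0.979, 0.291, -0.153, 1.127, 0, 1.431], TCP at [0.23, 0.472, 0.256] pointing down, gripper open.
Joint ranges: [-2.52, 2.52], [-0.91, 1.74], [-1.3, 1.37], [-1.96, 2.02], [-1.52, 1.47], [-3.14, 3.14]. Speed limits (rad/s): [2.22, 2.22, 2.79, 3.14, 3.14, 3.14].

### API

Orientations are given as a rotation vector (axis times angle).
In Python, from bench import env gives the robot as it stands.
- The arm moves only by the tool move_arm, never from a script. Its argument "motion" is a list of rows, each a list of 2 entries, a list of its own where there are three numbers: the shift along the tool's x, y, z each as a share of 0.1 m, from -1 to 1, then the turn, a rotation vector about the tool's x, y, z each as a share of 60 degrees, from -1 to 1. A call has 1 to 20 rows; each row is the pose to reach, as a shift and turn from the pose commanded when the call began, along the tool's axes at that moment; what a row does not reach only later rows make up. A row lasts 1/10 s, in which the tool goes at most 50 mm and 8.59 degrees, less where a joint would pass 70% of its speed; a pose out of reach is approached as far as the arm can. A call with a number of a shift or a turn outside -1 to 1 is refused whole. A call with a gripper value outside its range is refused whole. "jaw" is the closure, from 0 (fully open) to 1 (shut), set as the call begins (left out, the last holds). The fingers move at their own pace and stop on an object; "newtons" is the grip in N (left out, the last holds). Time passes only in rows, so rows that repeat a pose let the fingers close. It gives the time, the measured TCP pose, the force and the opening at its end, in the units of the state.
- env.observe(): the state, without advancing time (a new reading comes with each control period).
- env.read_camera(name): name is "scene" or "top" or "wrist"; returns the picture (420x560x3 uint8, red, green, blue); there is no depth.
- env.calibration(name): a dict with "mtx" (3x3 intrinsics, pixels), "dist_coeffs" ([k1, k2, p1, p2, k3] as OpenCV has them; the pictures are not rectified), "rvec" (rotation vector, rad) and "tvec" (3), from world to camera coordinates, as OpenCV has them. Camera axes: x right, y down, z forward; pixel columns grow to the right and rows downward; lengths in m; the calibration is good to about 2 mm. A picture is of the moment at which its call begins: read the wrist's pose just before it. calibration takes no time and is no camera call; for the wrist camera it gives the pose at the moment of the call.
- env.hand_in(): hands the job in, once; it reports no verdict.
The state is a dict: "clock": time; "joint_pos": joint angles; "joint_velocities": joint speeds; "effort": joint torques, N m; "eef_pos": TCP position; "orientation": TCP orientation; "force": force on the tool from outside, world axes, zero at the start; "wrist_torque": the same for the moment, N m; "width": finger opening in m.
Only numpy, scipy, OpenCV 4.12 (cv2) and the standard library are available. Lean on these libraries where they do the work, as an engineer would, in place of code of your own. Each camera call takes 0.05 s, during which the arm holds its last target.

### The job

The lid of the white wall anchor tub is only laid on. Press down around its blue rim until all four sections have clicked shut, flush with the white middle. Leave the tub standing where it is, without lifting, tipping or shoving it aside, and do not disturb the nail tray, the hammer or the coaster.

Things in the scene. Friction and masses are not known exactly. Their poses are not given: they have to be found in the camera images.
- tub: Round white plastic tub, loose on the bench, 112 mm wide, about 0.4 kg; origin: centre of its underside, z up. Lid: fixed white disc (72 mm across, top 76 mm above the bench) ringed by a blue rim (radius 37.5 to 62 mm) in four quarter sections 0, 1, 2, 3 centred on the tub's +x, +y, -x, -y. Each moves up and down by itself: fully open 7 mm above the disc; shut, flush. All start 4 to 7 mm up.
- pad0 (a point): Centre of the top of the yellow press pad (18 mm radially, 30 mm along the rim, 3 mm high) in the middle of rim section 0, 50 mm from the tub's axis; moves with the section: 86 mm above the bench when fully open, 79 mm when shut. Its axes are the tub's.
- section0 (a joint): How far rim section 0 is pressed straight down (m): 0 fully open (each starts between 0 and 0.003), 0.007 shut. Stiff snap fit: pressing takes about 6 to 7 N all the way down to its hard stop, and it stays where it is left, so it must be pressed fully home.
- pad1 (a point): Centre of the top of the yellow press pad (18 mm radially, 30 mm along the rim, 3 mm high) in the middle of rim section 1, 50 mm from the tub's axis; moves with the section: 86 mm above the bench when fully open, 79 mm when shut. Its axes are the tub's.
- section1 (a joint): How far rim section 1 is pressed straight down (m): 0 fully open (each starts between 0 and 0.003), 0.007 shut. Stiff snap fit: pressing takes about 6 to 7 N all the way down to its hard stop, and it stays where it is left, so it must be pressed fully home.
- pad2 (a point): Centre of the top of the yellow press pad (18 mm radially, 30 mm along the rim, 3 mm high) in the middle of rim section 2, 50 mm from the tub's axis; moves with the section: 86 mm above the bench when fully open, 79 mm when shut. Its axes are the tub's.
- section2 (a joint): How far rim section 2 is pressed straight down (m): 0 fully open (each starts between 0 and 0.003), 0.007 shut. Stiff snap fit: pressing takes about 6 to 7 N all the way down to its hard stop, and it stays where it is left, so it must be pressed fully home.
- pad3 (a point): Centre of the top of the yellow press pad (18 mm radially, 30 mm along the rim, 3 mm high) in the middle of rim section 3, 50 mm from the tub's axis; moves with the section: 86 mm above the bench when fully open, 79 mm when shut. Its axes are the tub's.
- section3 (a joint): How far rim section 3 is pressed straight down (m): 0 fully open (each starts between 0 and 0.003), 0.007 shut. Stiff snap fit: pressing takes about 6 to 7 N all the way down to its hard stop, and it stays where it is left, so it must be pressed fully home.
- tray: Bystander: loose red plastic tray of steel nails, 150 x 110 x 30 mm; origin at the centre of its underside.
- hammer: Bystander: loose small aluminium hammer lying flat, about 220 mm long; its own +x runs from handle to head.
- coaster: Bystander: loose blue ceramic coaster, 92 mm across, 9 mm thick; origin at the centre of its underside.

How it is judged:
At the end, for the whole second after the job is handed in: All four rim sections are down (each at least 5.5 of its 7 mm), the tub stands upright and still on the bench (within 3 degrees, not raised) less than 30 mm from where it began, and tray, hammer and coaster are each within 20 mm of where they began (value of joint each of section0, section1, section2, section3 above 0.0055 m and height (world z) of tub below 0.006 m and angle between tub's own z axis and vertical below 0.05 rad and distance of tub from where it was at the start of the episode below 0.03 m and linear speed of tub below 0.02 m/s and distance of each of tray, hammer, coaster from where it was at the start of the episode below 0.02 m); the robot touches nothing.
It fails at once if the tub is lifted off the bench (height (world z) of tub above 0.012 m).
It fails at once if the tub is tipped by more than 14 degrees (angle between tub's own z axis and vertical above 0.25 rad).
It fails at once if the tub is shoved more than 30 mm (distance of tub from where it was at the start of the episode above 0.03 m).
It fails at once if the tray, hammer or coaster is moved more than 20 mm (distance of any of tray, hammer, coaster from where it was at the start of the episode above 0.02 m).
It also fails if it takes over 40 s, if anything falls off the work surface, if the arm or the gripper's body presses on something with over 40 N, if the wrist force passes 120 N, or if a joint passes its speed limit or range.

## Working session

There is one attempt and no reset: what is moved stays moved. The work goes in short steps, Python scripts to look and compute and a tool call to move; the robot and the scene stay as the last step left them, time stands still between calls to the robot, and variables do not carry over. Pictures are saved under pics/ and viewed, and the job is handed in when it is done.

Besides the shell and the picture viewer there is one more tool, called after ">>>" as name([rows], argument=value, ...), one row to a line, values as JSON. move_arm: Moves the arm, as the interface text tells. Its arguments: {"type":"object","properties":{"motion":{"type":"array"},"jaw":{"type":"number"},"newtons":{"type":"number"}},"required":["motion"]}

```bash
ls; mkdir -p pics; python3 - <<'E'
from bench import env
import cv2
print(env.observe())
for n in ["scene","top","wrist"]:
    c=env.calibration(n); print(n,c)
    cv2.imwrite(f"pics/{n}0.png",env.read_camera(n)[:,:,::-1])
E
```

```text
pics
{'clock': 0.0, 'joint_pos': array([ 9.78700337e-01,  2.91278697e-01, -1.54163949e-01,  1.12670997e+00,
       -1.73910280e-05,  1.43151907e+00]), 'joint_velocities': array([ 0.0007323 , -0.00082094, -0.00153615, -0.00064353, -0.00260206,
       -0.00073305]), 'effort': array([ 9.50375966e-05, -5.37143433e+01,  3.31376553e+01,  1.59659889e-02,
       -3.93812425e-04, -1.81015753e-05]), 'eef_pos': array([0.22943607, 0.4717325 , 0.25571908]), 'orientation': array([ 0.35410826,  1.54194276, -0.35612181]), 'force': array([ 0.40200425, -0.43495657,  0.67574654]), 'wrist_torque': array([-0.00011896, -0.01186066,  0.06759433]), 'width': 0.08540937870959965}
scene {'mtx': array([[436.83915182,   0.        , 281.94016543],
       [  0.        , 436.83915182, 210.69042064],
       [  0.        ,   0.        ,   1.        ]]), 'dist_coeffs': array([-0.06573853,  0.        ,  0.        ,  0.        ,  0.        ]), 'rvec': array([ 0.67727227,  2.81772565, -0.80789537]), 'tvec': array([ 0.58736681, -0.20732003,  1.16622167])}
top {'mtx': array([[408.41361955,   0.        , 275.66934695],
       [  0.        , 408.41361955, 210.45585864],
       [  0.        ,   0.        ,   1.        ]]), 'dist_coeffs': array([-0.12518704,  0.        ,  0.        ,  0.        ,  0.        ]), 'rvec': array([ 2.19812016, -2.18016641,  0.07500664]), 'tvec': array([0.00596093, 0.64628563, 0.85661533])}
wrist {'mtx': array([[293.27122575,   0.        , 277.02359542],
       [  0.        , 293.27122575, 214.03550215],
       [  0.        ,   0.        ,   1.        ]]), 'dist_coeffs': array([-0.06275346,  0.        ,  0.        ,  0.        ,  0.        ]), 'rvec': array([-2.4684983 , -1.54279722, -0.20335491]), 'tvec': array([-0.52453242, -0.03324366,  0.37767255])}
```

View pics/scene0.png

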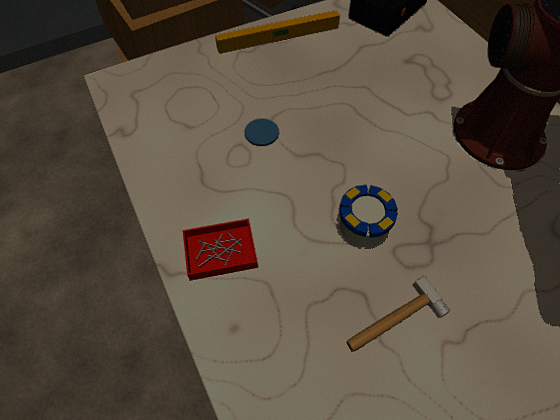

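View pics/top0.png

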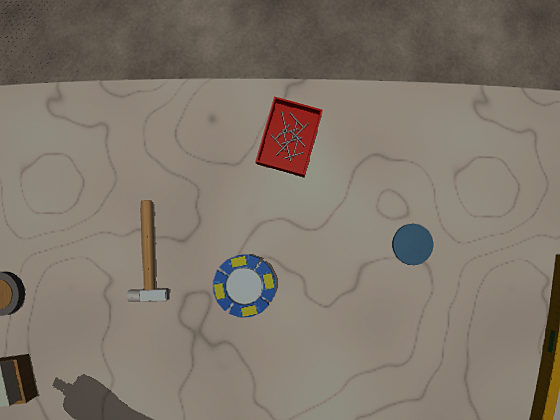

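View pics/wrist0.png

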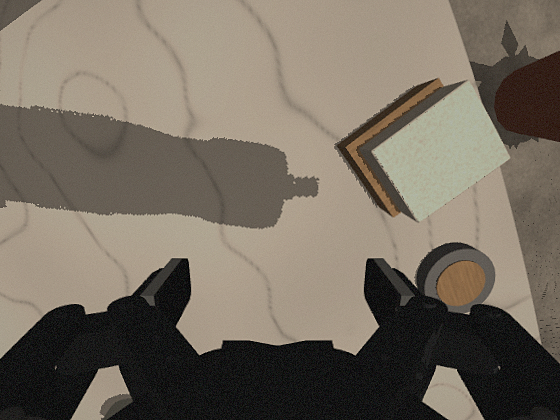

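The top view shows the tub at about (245,286), with yellow pads near (239,262), (269,281), (249,311) and (220,291). The tray, hammer and coaster all sit well clear of it. Next I'll measure the pads from both fixed cameras.

```bash
cat > h.py <<'E'
from bench import env
import cv2, numpy as np
from scipy.spatial.transform import Rotation as R
def back(name,px,z):
    c=env.calibration(name); u=cv2.undistortPoints(np.array(px,float).reshape(-1,1,2),c["mtx"],c["dist_coeffs"]).reshape(-1,2)
    Rm=cv2.Rodrigues(c["rvec"])[0]; o=-Rm.T@c["tvec"]; d=np.c_[u,np.ones(len(u))]@Rm
    return o+d*((z-o[2])/d[:,2])[:,None]
def yellow(img,box):
    hsv=cv2.cvtColor(img,cv2.COLOR_RGB2HSV); m=cv2.inRange(hsv,(20,130,80),(35,255,255))
    k=np.zeros_like(m); x0,y0,x1,y1=box; k[y0:y1,x0:x1]=m[y0:y1,x0:x1]
    n,l,s,c=cv2.connectedComponentsWithStats(k)
    return [(s[i,4],c[i]) for i in range(1,n) if s[i,4]>15]
E
python3 - <<'E'
from h import *
for n,b in [("top",(200,245,290,330)),("scene",(330,180,405,245))]:
    img=cv2.imread(f"pics/{n}0.png")[:,:,::-1].copy()
    y=yellow(img,b)
    P=back(n,[c for _,c in y],0.0825)
    ctr=P.mean(0)
    print(n,ctr.round(4))
    for (a,c),p in zip(y,P): print(a,c.round(1),p.round(4),np.linalg.norm(p-ctr).round(4),np.degrees(np.arctan2(*(p-ctr)[1::-1])).round(1))
    x0,y0,x1,y1=b
    cv2.imwrite(f"pics/{n}z.png",cv2.resize(img[y0:y1,x0:x1,::-1],None,fx=6,fy=6,interpolation=cv2.INTER_CUBIC))
    # white disc
    hsv=cv2.cvtColor(img,cv2.COLOR_RGB2HSV)
    m=cv2.inRange(hsv,(0,0,170),(180,40,255)); k=np.zeros_like(m);k[y0:y1,x0:x1]=m[y0:y1,x0:x1]
    nn,l,s,c=cv2.connectedComponentsWithStats(k); i=1+np.argmax(s[1:,4]); print("disc",s[i],back(n,[c[i]],0.076))
print(R.from_rotvec(env.observe()['orientation']).as_matrix().round(3))
E
```

```text
top [0.4918 0.0739 0.0825]
124 [238.5 261.2] [0.5404 0.0845 0.0825] 0.0498 12.4
124 [268.2 280.6] [0.5025 0.0252 0.0825] 0.0499 -77.6
121 [219.1 290.9] [0.4811 0.1225 0.0825] 0.0498 102.4
123 [248.7 310.4] [0.4431 0.0632 0.0825] 0.0498 -167.7
disc [259 278   1   1   1] [[0.50691306 0.04363823 0.076     ]]
scene [0.488  0.0745 0.0825]
89 [352.3 192.6] [0.4989 0.0258 0.0825] 0.0499 -77.4
88 [384.7 195.4] [0.439  0.0644 0.0825] 0.0501 -168.4
98 [351.8 219.6] [0.5367 0.0843 0.0825] 0.0496 11.4
100 [385.3 222.8] [0.4776 0.1234 0.0825] 0.05 102.1Traceback (most recent call last):
  File "<stdin>", line 14, in <module>
    return _wrapfunc(a, 'argmax', axis=axis, out=out, **kwds)
    return bound(*args, **kwds)
ValueError: attempt to get argmax of an empty sequence
```

View pics/topz.png

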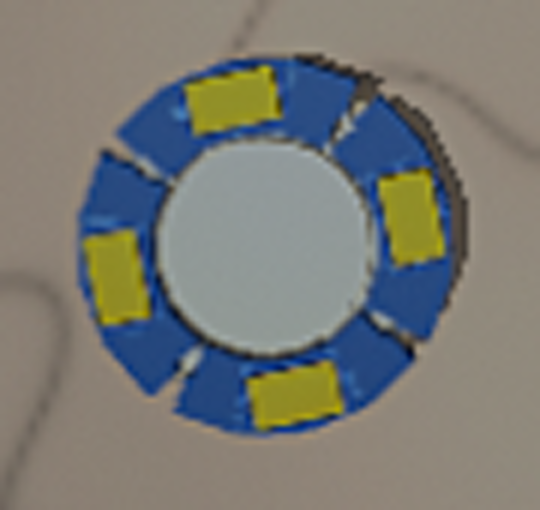

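```bash
cat >> h.py <<'E'
def plan(target,yaw):
    """shift (share of .1) and turn (share of 60deg) to point-down pose with jaw axis y at yaw (deg, mod 180)"""
    s=env.observe(); Rm=R.from_rotvec(s["orientation"]).as_matrix()
    for yy in (yaw,yaw+180):
        a=np.radians(yy); x=np.array([0,0,-1.]); y=np.array([np.cos(a),np.sin(a),0]); T=np.c_[x,y,np.cross(x,y)]
        print("yaw",yy,"shift",(Rm.T@(np.array(target)-s["eef_pos"])/.1).round(3),"turn",(R.from_matrix(Rm.T@T).as_rotvec()/np.radians(60)).round(3))
E
python3 - <<'E'
from h import *
s=env.observe();print(R.from_rotvec(s['orientation']).as_matrix().round(3),s['joint_pos'].round(2))
plan([.49,.074,.22],12); plan([.49,.074,.22],102)
E
```

```text
[[-0.001  0.437  0.899]
 [-0.001  0.899 -0.437]
 [-1.    -0.001 -0.   ]] [ 0.98  0.29 -0.15  1.13  0.    1.43]
yaw 12 shift [ 0.361 -2.438  4.083] turn [0.868 0.    0.001]
yaw 192 shift [ 0.361 -2.438  4.083] turn [-2.132e+00 -1.000e-03  0.000e+00]
yaw 102 shift [ 0.361 -2.438  4.083] turn [-0.632 -0.     0.001]
yaw 282 shift [ 0.361 -2.438  4.083] turn [2.368e+00 1.000e-03 1.000e-03]
```

>>> move_arm([
  [[0,-0.2,0.33],[0,0,0]],
  [[0,-0.4,0.67],[0,0,0]],
  [[0,-0.6,1],[0,0,0]],
])

```text
clock: 0.45
eef_pos: [0.2936, 0.3733, 0.256]
orientation: [0.354, 1.542, -0.355]
force: [0.5, -0.3, 0.3]
width: 0.0856
```

>>> move_arm([
  [[0,-0.2,0.33],[0,0,0]],
  [[0,-0.4,0.67],[0,0,0]],
  [[0,-0.6,1],[0,0,0]],
])

```text
clock: 0.75
eef_pos: [0.3576, 0.2752, 0.2562]
orientation: [0.355, 1.541, -0.355]
force: [0.9, 0.6, 0.5]
width: 0.0859
```

>>> move_arm([
  [[0,-0.2,0.33],[0,0,0]],
  [[0,-0.4,0.67],[0,0,0]],
  [[0,-0.6,1],[0,0,0]],
])

```text
clock: 1.05
eef_pos: [0.4213, 0.1775, 0.2563]
orientation: [0.355, 1.541, -0.355]
force: [0.4, 1.0, -0.6]
width: 0.0852
```

>>> move_arm([
  [[0,-0.2,0.33],[-0.13,0,0]],
  [[0,-0.4,0.67],[-0.26,0,0]],
  [[0.1,-0.6,1],[-0.39,0,0]],
  [[0.2,-0.64,1],[-0.52,0,0]],
  [[0.3,-0.64,1],[-0.63,0,0]],
  [[0.3,-0.64,1],[-0.63,0,0]],
  [[0.3,-0.64,1],[-0.63,0,0]],
])

```text
clock: 1.75
eef_pos: [0.4824, 0.0778, 0.2264]
orientation: [-0.16, 1.565, 0.16]
force: [0.3, 0.5, 0.2]
width: 0.0851
```

```bash
python3 - <<'E'
from h import *
s=env.observe();print(s['clock'],s['eef_pos'].round(4),s['joint_pos'].round(2),s['force'].round(2),s['width'])
c=env.calibration("wrist");img=env.read_camera("wrist").copy()
cv2.imwrite("pics/wrist1.png",img[:,:,::-1])
y=[t for t in yellow(img,(0,0,560,420)) if t[0]>100]
P=back("wrist",[c for _,c in y],0.083)
for (a,c),p in zip(y,P): print(a,c.round(1),p.round(4))
print(P.mean(0))
E
```

```text
1.75 [0.4824 0.0778 0.2264] [ 0.01  0.24 -0.3   1.03  0.   -0.19] [0.34 0.54 0.19] 0.08512463149394592
643 [272.2 161.8] [0.4416 0.0651 0.083 ]
557 [326.7 215.4] [0.4794 0.1241 0.083 ]
556 [219.1 216.5] [0.5005 0.0269 0.083 ]
483 [273.6 266.4] [0.5396 0.0862 0.083 ]
[0.49029211 0.07556913 0.083     ]
```

View pics/wrist1.png

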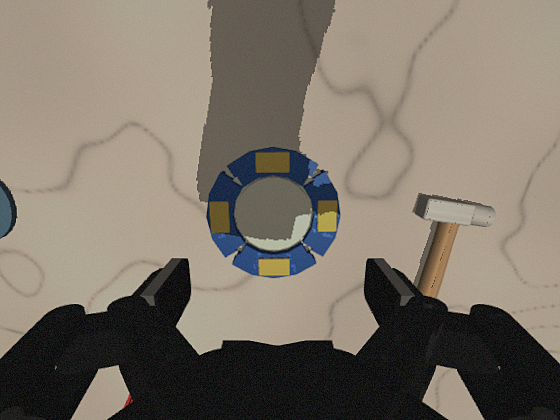

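The wrist view shows all four pads, at (272,162), (327,215), (219,217) and (274,266). They put the tub centre at (0.490, 0.0755) and the axis at 102°. Both agree with the fixed cameras to within about 2 mm. With the jaws fully open, the fingertips are about 100 mm apart, so they can press two opposite pads at once.

```bash
python3 - <<'E'
from h import *
plan([.4903,.0752,.125],102)
E
```

```text
yaw 102 shift [ 1.017 -0.042  0.069] turn [-0.005  0.     0.   ]
yaw 282 shift [ 1.017 -0.042  0.069] turn [ 2.995  0.    -0.   ]
```

>>> move_arm([
  [[0.2,-0.04,0.07],[0,0,0]],
  [[0.5,-0.04,0.07],[0,0,0]],
  [[0.8,-0.04,0.07],[0,0,0]],
  [[1.0,-0.04,0.07],[0,0,0]],
  [[1.0,-0.04,0.07],[0,0,0]],
  [[1.0,-0.04,0.07],[0,0,0]],
])

```text
clock: 2.4
eef_pos: [0.4907, 0.0755, 0.1271]
orientation: [-0.162, 1.564, 0.162]
force: [0.4, 0.3, 0.2]
width: 0.0855
```

```bash
python3 - <<'E'
from h import *
s=env.observe();print(s['clock'],s['eef_pos'].round(4),s['force'].round(2))
for n,b in [("wrist",(100,20,460,380)),("scene",(300,130,440,260))]:
    img=env.read_camera(n)
    x0,y0,x1,y1=b
    cv2.imwrite(f"pics/{n}2.png",cv2.resize(img[y0:y1,x0:x1,::-1],(580,580),interpolation=cv2.INTER_CUBIC))
E
```

```text
2.4 [0.4907 0.0755 0.1271] [0.35 0.3  0.16]
```

View pics/wrist2.png

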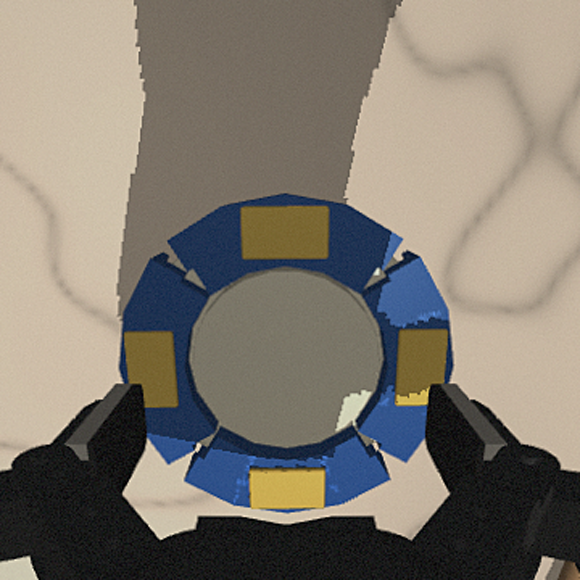

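View pics/scene2.png

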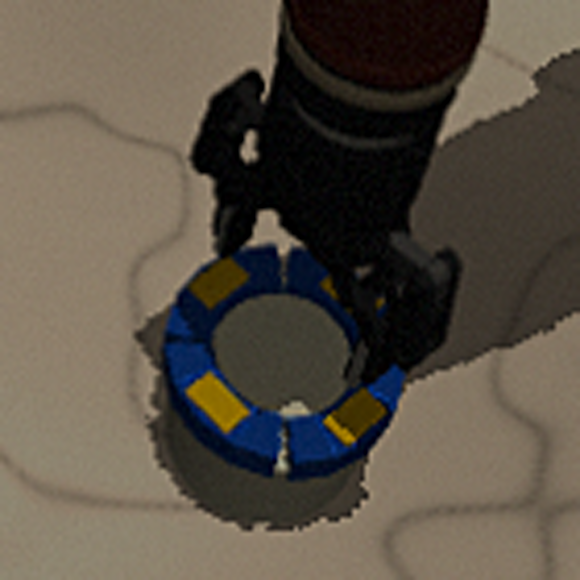

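>>> move_arm([
  [[0.08,0,0],[0,0,0]],
  [[0.16,0,0],[0,0,0]],
  [[0.18,0,0],[0,0,0]],
])

```text
clock: 2.8
eef_pos: [0.4898, 0.0752, 0.1075]
orientation: [-0.162, 1.566, 0.162]
force: [-0.9, -0.3, -0.7]
width: 0.0856
```

>>> move_arm([
  [[0.02,0,0],[0,0,0]],
  [[0.04,0,0],[0,0,0]],
  [[0.05,0,0],[0,0,0]],
])

```text
clock: 3.1
eef_pos: [0.4903, 0.0752, 0.1032]
orientation: [-0.162, 1.565, 0.162]
force: [-0.1, -0.3, -0.3]
width: 0.0852
```

>>> move_arm([
  [[0.02,0,0],[0,0,0]],
  [[0.04,0,0],[0,0,0]],
  [[0.05,0,0],[0,0,0]],
])

```text
clock: 3.4
eef_pos: [0.4902, 0.0752, 0.0981]
orientation: [-0.162, 1.565, 0.163]
force: [0.5, 0.2, -0.0]
width: 0.0854
```

>>> move_arm([
  [[0.01,0,0],[0,0,0]],
  [[0.02,0,0],[0,0,0]],
  [[0.03,0,0],[0,0,0]],
])

```text
clock: 3.7
eef_pos: [0.4903, 0.0752, 0.0953]
orientation: [-0.163, 1.565, 0.162]
force: [0.8, -0.8, -0.0]
width: 0.0853
```

>>> move_arm([
  [[0.01,0,0],[0,0,0]],
  [[0.02,0,0],[0,0,0]],
  [[0.03,0,0],[0,0,0]],
])

```text
clock: 4.0
eef_pos: [0.4904, 0.0752, 0.093]
orientation: [-0.163, 1.564, 0.162]
force: [-3.0, -0.5, 12.5]
width: 0.0857
```

>>> move_arm([
  [[0.01,0,0],[0,0,0]],
  [[0.02,0,0],[0,0,0]],
  [[0.02,0,0],[0,0,0]],
])

```text
clock: 4.3
eef_pos: [0.4904, 0.0752, 0.0909]
orientation: [-0.163, 1.564, 0.162]
force: [-3.3, -0.5, 9.8]
width: 0.0857
```

>>> move_arm([
  [[0.01,0,0],[0,0,0]],
  [[0.02,0,0],[0,0,0]],
  [[0.02,0,0],[0,0,0]],
])

```text
clock: 4.6
eef_pos: [0.4906, 0.0753, 0.0905]
orientation: [-0.163, 1.563, 0.162]
force: [-9.6, -0.1, 34.3]
width: 0.0851
```

>>> move_arm([
  [[-0.05,0,0],[0,0,0]],
  [[-0.3,0,0],[0,0,0]],
  [[-0.4,0,0],[0.13,0,0]],
  [[-0.4,0,0],[0.26,0,0]],
  [[-0.4,0,0],[0.39,0,0]],
  [[-0.4,0,0],[0.52,0,0]],
  [[-0.4,0,0],[0.65,0,0]],
  [[-0.4,0,0],[0.75,0,0]],
])

```text
clock: 5.4
eef_pos: [0.4903, 0.0752, 0.1283]
orientation: [0.457, 1.522, -0.457]
force: [0.0, 0.1, 0.0]
width: 0.0853
```

>>> move_arm([
  [[0,0,0],[0.13,0,0]],
  [[0,0,0],[0.26,0,0]],
  [[0,0,0],[0.39,0,0]],
  [[0,0,0],[0.52,0,0]],
  [[0,0,0],[0.65,0,0]],
  [[0,0,0],[0.75,0,0]],
  [[0,0,0],[0.75,0,0]],
  [[0,0,0],[0.75,0,0]],
])

```text
clock: 6.2
eef_pos: [0.4903, 0.0752, 0.1283]
orientation: [1.053, 1.301, -1.053]
force: [0.5, 0.2, -0.7]
width: 0.0852
```

```bash
python3 - <<'E'
from h import *
s=env.observe();print(s['clock'],s['eef_pos'].round(4),s['force'].round(2))
for n,b in [("wrist",(100,20,460,380)),("scene",(300,130,440,260))]:
    img=env.read_camera(n).copy()
    if n=="wrist":
        y=[t for t in yellow(img,(100,20,460,380)) if t[0]>100]
        P=back("wrist",[c for _,c in y],0.081)
        for (a,c),p in zip(y,P): print(a,c.round(1),p.round(4))
        print(P.mean(0))
    x0,y0,x1,y1=b
    cv2.imwrite(f"pics/{n}3.png",cv2.resize(img[y0:y1,x0:x1,::-1],(580,580),interpolation=cv2.INTER_CUBIC))
plan([.4905,.0753,.1],12)
E
```

```text
6.2 [0.4903 0.0752 0.1283] [ 0.5   0.15 -0.69]
1620 [276.5 163.1] [0.4796 0.1249 0.081 ]
1261 [194.8 246.6] [0.4418 0.0662 0.081 ]
1262 [360.  247.1] [0.5392 0.0866 0.081 ]
1046 [277.2 316.2] [0.5003 0.0294 0.081 ]
[0.49020575 0.07677417 0.081     ]
yaw 12 shift [ 0.283  0.002 -0.   ] turn [-0.  0. -0.]
yaw 192 shift [ 0.283  0.002 -0.   ] turn [ 3. -0. -0.]
```

View pics/wrist3.png

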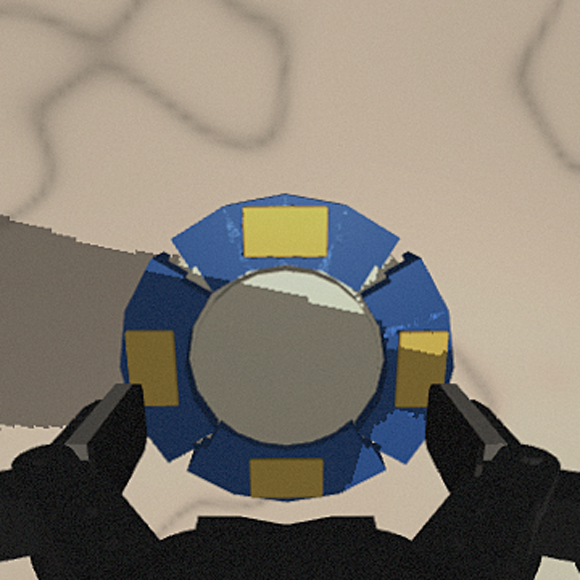

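View pics/scene3.png

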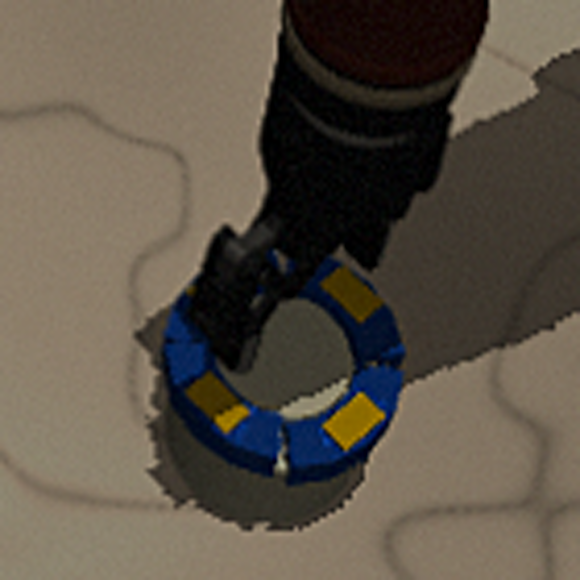

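Sections at the top and bottom of the wrist view now look flush with the disc, and the tub hasn't moved. The jaws are now over the other two pads, left and right in the view.

>>> move_arm([
  [[0.08,0,0],[0,0,0]],
  [[0.18,0,0],[0,0,0]],
  [[0.26,0,0],[0,0,0]],
  [[0.3,0,0],[0,0,0]],
  [[0.31,0,0],[0,0,0]],
  [[0.32,0,0],[0,0,0]],
  [[0.33,0,0],[0,0,0]],
])

```text
clock: 7.0
eef_pos: [0.4904, 0.0753, 0.0957]
orientation: [1.056, 1.3, -1.055]
force: [-2.3, 0.2, 5.5]
width: 0.0852
```

>>> move_arm([
  [[0.01,0,0],[0,0,0]],
  [[0.02,0,0],[0,0,0]],
  [[0.03,0,0],[0,0,0]],
  [[0.03,0,0],[0,0,0]],
])

```text
clock: 7.4
eef_pos: [0.4899, 0.0752, 0.0929]
orientation: [1.055, 1.3, -1.056]
force: [-4.6, 0.9, 9.7]
width: 0.0857
```

>>> move_arm([
  [[0.01,0,0],[0,0,0]],
  [[0.02,0,0],[0,0,0]],
  [[0.02,0,0],[0,0,0]],
])

```text
clock: 7.7
eef_pos: [0.4899, 0.0752, 0.0909]
orientation: [1.055, 1.3, -1.056]
force: [-5.4, -0.4, 9.7]
width: 0.0855
```

>>> move_arm([
  [[0.01,0,0],[0,0,0]],
  [[0.02,0,0],[0,0,0]],
  [[0.02,0,0],[0,0,0]],
])

```text
clock: 8.0
eef_pos: [0.49, 0.0752, 0.0905]
orientation: [1.055, 1.3, -1.055]
force: [-12.1, -1.7, 34.6]
width: 0.0859
```

```bash
python3 - <<'E'
from h import *
s=env.observe();print(s['clock'],s['eef_pos'].round(4),s['force'].round(2),s['wrist_torque'].round(2),R.from_rotvec(s['orientation']).as_matrix().round(4))
E
```

```text
8.0 [0.49   0.0752 0.0905] [-12.12  -1.65  34.59] [-0.21  2.93  0.03] [[ 4.000e-04  9.786e-01  2.058e-01]
 [-3.000e-04  2.058e-01 -9.786e-01]
 [-1.000e+00  3.000e-04  4.000e-04]]
```

Hard stop at the same height, 0.0905. I'll lift clear and check.

>>> move_arm([
  [[-0.05,0,0],[0,0,0]],
  [[-0.3,0,0],[0,0,0]],
  [[-0.6,0,0],[0,0,0]],
  [[-0.9,0,0],[0,0,0]],
  [[-0.95,0,0],[0,0,0]],
  [[-0.95,0,0],[0,0,0]],
  [[-0.95,0,0],[0,0,0]],
])

```text
clock: 8.7
eef_pos: [0.4898, 0.0752, 0.1825]
orientation: [1.055, 1.301, -1.056]
force: [-0.1, 0.2, -0.3]
width: 0.0851
```

```bash
python3 - <<'E'
from h import *
s=env.observe();print(s['clock'],s['eef_pos'].round(4),s['force'].round(2))
for n,b in [("wrist",(190,120,370,300)),("scene",(330,180,405,255))]:
    img=env.read_camera(n).copy()
    if n=="wrist":
        y=[t for t in yellow(img,(100,20,460,380)) if t[0]>100]
        P=back("wrist",[c for _,c in y],0.079)
        for (a,c),p in zip(y,P): print(a,c.round(1),p.round(4),np.linalg.norm(p-P.mean(0)).round(4))
        print(P.mean(0))
    x0,y0,x1,y1=b
    cv2.imwrite(f"pics/{n}4.png",cv2.resize(img[y0:y1,x0:x1,::-1],(580,580),interpolation=cv2.INTER_CUBIC))
E
```

```text
8.7 [0.4898 0.0752 0.1825] [-0.05  0.16 -0.32]
938 [277.1 156.5] [0.4793 0.1248 0.079 ] 0.0495
793 [340.8 220.2] [0.5382 0.0869 0.079 ] 0.0496
774 [214.7 221. ] [0.4414 0.0659 0.079 ] 0.0495
665 [278. 278.] [0.5003 0.028  0.079 ] 0.0496
[0.48979739 0.07639908 0.079     ]
```

View pics/wrist4.png

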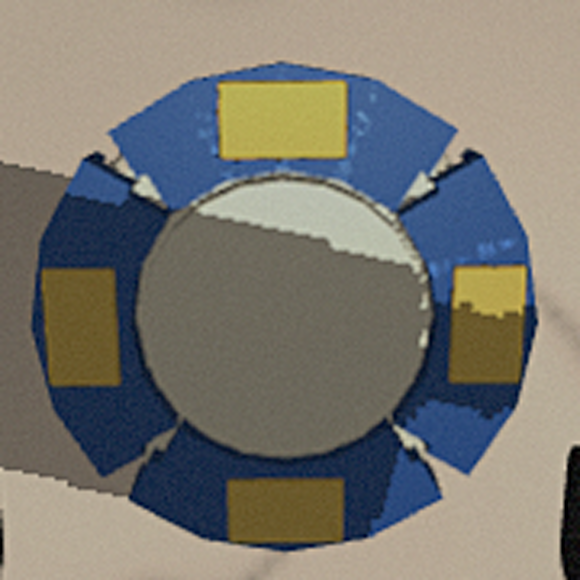

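View pics/scene4.png

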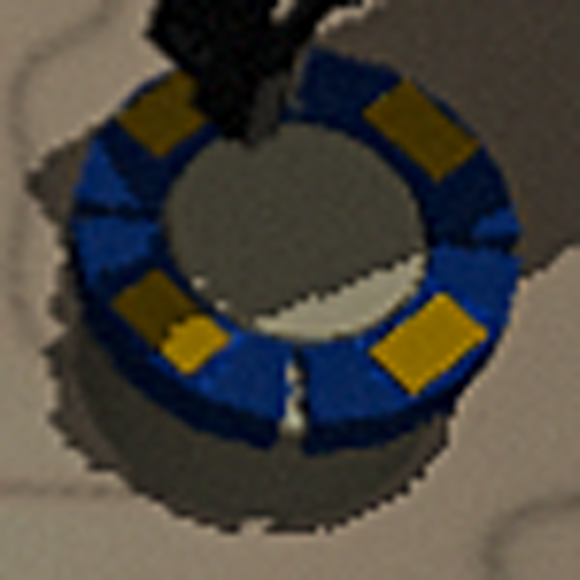

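All four look flush. To confirm the heights, I'll take two sideways wrist views and triangulate the pads.

>>> move_arm([
  [[0,0.2,0],[0,0,0]],
  [[0,0.4,0],[0,0,0]],
  [[0,0.6,0],[0,0,0]],
  [[0,0.6,0],[0,0,0]],
  [[0,0.6,0],[0,0,0]],
  [[0,0.6,0],[0,0,0]],
])

```text
clock: 9.4
eef_pos: [0.5479, 0.0874, 0.1827]
orientation: [1.055, 1.301, -1.057]
force: [-0.7, -0.2, 0.0]
width: 0.0855
```

```bash
cat > snap.py <<'E'
from h import *
import sys,pickle
c=env.calibration("wrist"); img=env.read_camera("wrist").copy()
y=[t for t in yellow(img,(0,0,560,330)) if t[0]>100]
px=np.array([p for _,p in y]); P=back("wrist",px,0.079)
print(env.observe()['clock'],np.c_[px,P].round(3))
pickle.dump((c,px,P),open(f"v{sys.argv[1]}.pkl","wb")); cv2.imwrite(f"pics/v{sys.argv[1]}.png",img[:,:,::-1])
E
python3 snap.py a
```

```text
9.45 [[1.98573e+02 1.56924e+02 4.80000e-01 1.25000e-01 7.90000e-02]
 [2.66120e+02 2.20368e+02 5.39000e-01 8.70000e-02 7.90000e-02]
 [1.41675e+02 2.20925e+02 4.42000e-01 6.60000e-02 7.90000e-02]
 [2.07662e+02 2.77945e+02 5.01000e-01 2.80000e-02 7.90000e-02]]
```

>>> move_arm([
  [[0,-0.3,0],[0,0,0]],
  [[0,-0.6,0],[0,0,0]],
  [[0,-0.9,0],[0,0,0]],
  [[0,-1,0],[0,0,0]],
  [[0,-1,0],[0,0,0]],
  [[0,-1,0],[0,0,0]],
  [[0,-1,0],[0,0,0]],
])

```text
clock: 10.15
eef_pos: [0.4524, 0.0671, 0.1835]
orientation: [1.056, 1.299, -1.055]
force: [0.1, -0.2, -0.3]
width: 0.0855
```

```bash
python3 snap.py b; python3 - <<'E'
from h import *
import pickle
A,B=[pickle.load(open(f"v{k}.pkl","rb")) for k in "ab"]
pm=lambda c:np.c_[cv2.Rodrigues(c["rvec"])[0],c["tvec"]]
ud=lambda c,p:cv2.undistortPoints(p.reshape(-1,1,2),c["mtx"],c["dist_coeffs"]).reshape(-1,2).T
j=[np.argmin(np.linalg.norm(B[2]-p,axis=1)) for p in A[2]]
X=cv2.triangulatePoints(pm(A[0]),pm(B[0]),ud(A[0],A[1]),ud(B[0],B[1][j])); print((X[:3]/X[3]).T.round(4))
E
```

```text
10.2 [[3.27993e+02 1.56245e+02 4.79000e-01 1.25000e-01 7.90000e-02]
 [2.62659e+02 2.20308e+02 4.41000e-01 6.60000e-02 7.90000e-02]
 [3.87730e+02 2.19244e+02 5.38000e-01 8.70000e-02 7.90000e-02]
 [3.23500e+02 2.76994e+02 5.00000e-01 2.80000e-02 7.90000e-02]]
[[0.4798 0.1246 0.0773]
 [0.5392 0.0864 0.077 ]
 [0.4414 0.0652 0.0771]
 [0.5009 0.027  0.0776]]
```

View pics/vb.png

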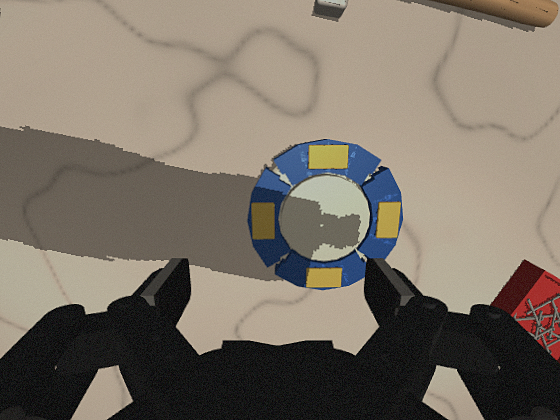

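The last wrist view shows the tub at about (326,214), with all four sections level around the disc. The triangulated pad heights match each other to within 0.6 mm. The gripper is clear, so I'm handing in.

```bash
python3 -c "
from bench import env
print(env.hand_in())"
```

```text
the job is handed in; nothing more can be done
None
```

All four rim sections are pressed shut, and I handed the job in at about 10 s of the 40 s allowed. No verdict came back.

- **Pressing:** I kept the gripper fully open, so its fingertips sat on two opposite pads at once, and pressed each pair in turn. Both presses ran at about 10–12 N, then hit a hard stop at about 34 N with the tool at the same height (0.0905 m).
- **Rim heights:** Triangulating the pads from two wrist views gave 77.0–77.6 mm, so all four are level within 0.6 mm. That is about 2 mm below the nominal 79 mm, which I put down to the camera calibration (good to about 2 mm), since all four are off by about the same amount.
- **Tub:** The tub centre moved about 1 mm at most, which is within measurement error.
- **Tray, hammer and coaster:** The arm never came near them, but I did not measure their positions again afterwards.
- **Clearance:** The gripper ended well above the tub, touching nothing.
- **Disagreement:** At the start, the scene camera placed the tub about 4 mm nearer the robot than the top camera did. The wrist camera agreed with the top camera to within about 2 mm, and I centred the presses on the wrist reading.

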